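# Fit the handle on the clamp's square spindle and tighten the clamp

### The arm

A 6-joint arm with a two-finger parallel gripper is mounted at the origin on a cart in front of the work surface, level with it; the furniture and walls round the work are solid. World frame = base frame: x ahead of the robot, y to its left, z up, the work surface at z = 0. Lengths are in mm, angles in rad, forces in N, time in s.
With the tool pointing down it reaches from about 275 to 750 mm from the base axis. Payload 10.2 kg.
Tool frame: the origin (TCP) lies at the centre of the arm's flange, where the gripper is bolted on; the fingertips stand 173 mm ahead of it and the grasp point (between the pads) lies 155 mm ahead of it; z points along the fingers, y is the line along which they close (so a half turn about z gives the same grasp; the last joint's range is limited). The gripper opens to 85 mm and grips with 20 to 120 N. Pads are 22 mm wide; open, the fingers measure 114 mm over their backs; the gripper's body (76 mm by 85 mm) begins 54 mm behind the grasp point. The pads swing forward as they close: fully open they stand 13 mm farther back than shut.
Start: joints at [-1.34, 0.313, 1.498, -0, 1.331, -0.223], TCP at [230.141, -471.877, 404.694] pointing down, gripper open.
Joint ranges: [-2.94, 2.94], [-0.97, 2.17], [0.19, 2.56], [-1.23, 4.37], [0.02, 3.11], [-2.88, 2.88]. Speed limits (rad/s): [2.39, 2.39, 3.01, 3.14, 3.14, 3.14].

### API

Orientations are given as a unit quaternion [w, x, y, z].
In Python, from rig import ctrl, imaging, workorder gives the robot as it stands (ctrl), with the cameras (imaging) and the job (workorder).
- The arm moves only by the shell command python3 steer.py 'ROWS' [OPENING] [FORCE]. ROWS is a JSON list of rows, 1 to 8 of them, each of 6 numbers: dx, dy, dz in mm, then a rotation vector rx, ry, rz in rad; each row is the pose to reach, as a shift and turn from the pose commanded when the command began, along the tool's axes at that moment; what a row does not reach only later rows make up. A row lasts 1/10 s, in which the tool goes at most 50 mm and 0.15 rad, less where a joint would pass 70% of its speed; a pose out of reach is approached as far as the arm can. OPENING is the opening from 0.0 (shut) to 1.0 (fully open), set as the command begins (- or left out keeps the last). The fingers move at their own pace and stop on an object; FORCE is the grip in N (left out, the last holds). Time passes only in rows, so rows that do not move let the fingers close. It prints the time, the measured TCP pose, the force, the opening and the grip force at its end.
- ctrl.sense(): the state, without advancing time (a new reading comes with each control period).
- imaging.capture(name): name is "side" or "top" or "wrist"; returns the picture (400x640x3 uint8, red, green, blue); there is no depth.
- imaging.calibration(name): a dict with "fx", "fy", "cx", "cy" (pixels), "position" and "attitude" of the camera in the world. Camera axes: x right, y down, z forward; pixel columns grow to the right and rows downward; lengths in mm; the calibration is good to about 2 mm. A picture is of the moment at which its call begins: read the wrist's pose just before it. calibration takes no time and is no camera call; for the wrist camera it gives the pose at the moment of the call.
- workorder.finish_job(): hands the job in; it is judged then, once.
The state is a dict: "time_s": time; "joints": joint angles; "dq": joint speeds; "tau": joint torques, N m; "eef_pos": TCP position; "ee_rot": TCP orientation; "force": force on the tool from outside, world axes, zero at the start; "wrist_torque": the same for the moment, N m; "grip_width": opening from 0.0 (shut) to 1.0 (fully open); "grip_force": force on a finger pad.
Only numpy, scipy, OpenCV 4.12 (cv2) and the standard library are available. Lean on these libraries where they do the work, as an engineer would, in place of code of your own. Each camera call takes 0.05 s, during which the arm holds its last target. There are 200 camera calls.

### The job

The clamp's winged handle has come off. Fit it fully home on the square spindle of the clamp, then turn it clockwise as far as it goes, so that the jaw grips the offcut, and let go, leaving the handle seated. Do not knock over the glue bottle.

Things in the scene. Friction and masses are not known exactly. Their poses are not given: they have to be found in the camera images.
- handle: Loose winged steel handle, 80-170 g, lying bore down. Origin: centre of its underside; z up. Hub: square block 38 x 38 mm, 28 mm high, with a blind square bore from below, 18 x 18 mm, 25 mm deep; all sides along x and y. On the hub stands the wing to grip: 66 mm long along x, 16 mm thick along y, from 28 to 58 mm above the underside. It fits the spindle in any of four quarter turns.
- clamp: Grey clamp fixed to the bench, base plate 230 x 110 x 12 mm. Origin on the bench top under its block; x runs from the block to the fence, away from the robot; z up. The block, 66 mm wide, up to 103 mm high, has a top face leaning 30 degrees to -x, from which the spindle sticks out. Behind it a steel jaw, the offcut and the fence, all under 50 mm high.
- spindle_seat (a point): Centre of the face of the spindle's round dark collar (44 mm across) on which the hub rests, at clamp x -23, y 0, z 90 mm. z: outwards along the spindle, 30 degrees from vertical, leaning to the clamp's -x; x and y: parallel to the flats of the square, turning with it. The square, 16 x 16 mm, stands 22 mm above this point; its last 7 mm taper to 7 x 7 mm.
- spindle (a joint): Turn of the spindle in rad: at 0 the flats are parallel to the clamp's sides; it grows clockwise as seen looking at the spindle's end from outside (from above) and stops hard at 1.0, where the jaw grips the offcut (14 mm of jaw travel per rad). Starts between -0.2 and 0.2; friction (0.08 N m) holds it where it is left.
- glue_bottle: Standing bottle, 58 mm across, 173 mm high; origin at the centre of its foot, z up. A bystander.

How it is judged:
By the outcome, as a careful person would: the job done as asked, in the order asked, and still so for the second after the job is handed in, with the robot touching nothing.
It also fails if it takes over 48 s, if anything falls off the work surface, if the arm or the gripper's body presses on something with over 40 N, if the wrist force passes 120 N, or if a joint passes its speed limit or range.

## Working session

There is one attempt and no reset: what is moved stays moved. The work goes in short steps, Python scripts to look and compute and a shell command to move; the robot and the scene stay as the last step left them, time stands still between calls to the robot, and variables do not carry over. Pictures are saved under pics/ and viewed, at most 12 in all, crops included, and the job is handed in when it is done.

```bash
ls; mkdir -p pics
python3 - <<'E'
from rig import ctrl, imaging, workorder
import cv2
s=ctrl.sense();print(s)
for n in("side","top","wrist"):
    print(n,imaging.calibration(n))
    cv2.imwrite(f"pics/{n}0.png",imaging.capture(n)[:,:,::-1])
E
```

```text
pics
rig.py
steer.py
{'time_s': 0.0, 'joints': array([-1.34040322e+00,  3.13467401e-01,  1.49846634e+00,  6.05088980e-07,
        1.33103786e+00, -2.23378672e-01]), 'dq': array([-0.00199214,  0.00024956,  0.00017867,  0.00113267,  0.00039268,
       -0.00033019]), 'tau': array([-2.02954601e-03, -4.12272727e+01, -2.59746730e+01, -3.82547305e-04,
        3.97802331e-03, -1.60205724e-05]), 'eef_pos': array([ 230.12724633, -471.82673381,  404.1150088 ]), 'ee_rot': array([-6.89473049e-04,  9.74371404e-01,  2.24944195e-01, -2.12430002e-06]), 'force': array([0.00767448, 0.11706751, 0.600086  ]), 'wrist_torque': array([0.00404349, 0.01599742, 0.04051902]), 'grip_force': 0.0, 'grip_width': 0.9978780254656688}
side {'fx': 414.64511906942204, 'fy': 414.64511906942204, 'cx': 322.2490544551717, 'cy': 198.6477427656667, 'position': array([404.87482264, 814.82669706, 457.53850948]), 'attitude': array([ 0.03927004, -0.08053491,  0.84659157, -0.52464721])}
top {'fx': 403.80159270649926, 'fy': 403.80159270649926, 'cx': 329.29566287283353, 'cy': 196.97889003580852, 'position': array([432.575127  ,  93.82109592, 927.73737494]), 'attitude': array([ 0.04073141, -0.70186813,  0.71028461, -0.03489782])}
wrist {'fx': 292.47056940381634, 'fy': 292.47056940381634, 'cx': 317.03179540658715, 'cy': 198.46285355458411, 'position': array([ 301.87764423, -436.09051291,  374.65893292]), 'attitude': array([ 0.13399348,  0.83728878, -0.52333858, -0.08432071])}
```

View pics/top0.png

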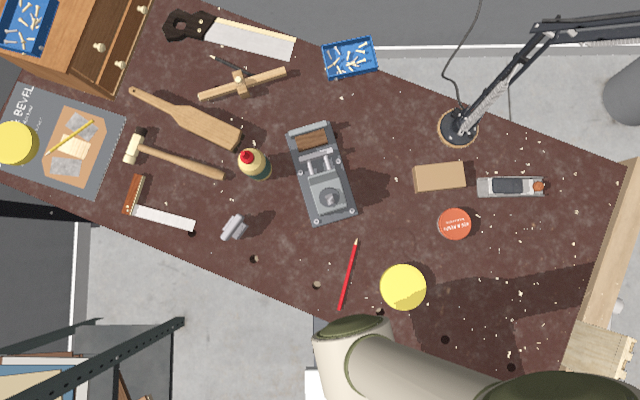

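View pics/side0.png

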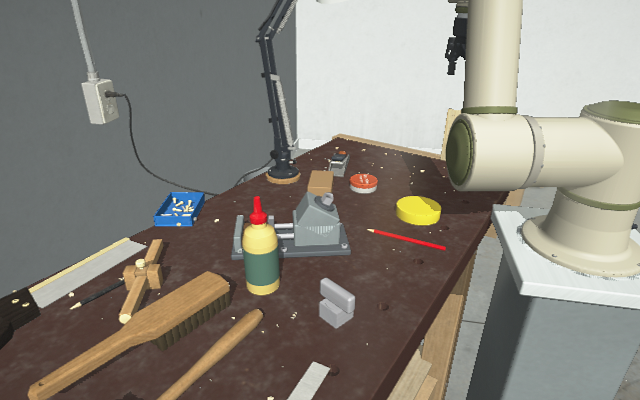

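The top view shows the handle at about (234,227), the clamp from (290,125) to (355,225) with its spindle near (330,197), and the bottle at (254,163). The side view shows the handle standing bore down at (337,303), and the clamp block at (320,215). I'll zoom in on both.

```bash
cat > h.py <<'E'
from rig import ctrl, imaging, workorder
import cv2, numpy as np
from scipy.spatial.transform import Rotation as R
def rot(q): return R.from_quat(np.r_[q[1:],q[0]])
def ray(c,uv):
    d=np.array([(uv[0]-c["cx"])/c["fx"],(uv[1]-c["cy"])/c["fy"],1.])
    return np.array(c["position"]),rot(c["attitude"]).apply(d)
def plane(c,uv,z):
    p,d=ray(c,uv); return p+d*(z-p[2])/d[2]
def proj(c,P):
    v=rot(c["attitude"]).inv().apply(np.asarray(P)-c["position"])
    return np.array([c["fx"]*v[0]/v[2]+c["cx"],c["fy"]*v[1]/v[2]+c["cy"]])
def two(c1,u1,c2,u2):
    p,d=ray(c1,u1);q,e=ray(c2,u2);A=np.c_[d,-e];t=np.linalg.lstsq(A,q-p,rcond=None)[0]
    return (p+d*t[0]+q+e*t[1])/2, np.linalg.norm(p+d*t[0]-q-e*t[1])
E
python3 - <<'E'
from h import *
t=cv2.imread("pics/top0.png");s=cv2.imread("pics/side0.png")
a=cv2.resize(t[110:250,210:370],None,fx=5,fy=5,interpolation=3)[:600]
a=cv2.resize(t[115:235,210:370],None,fx=5,fy=5,interpolation=cv2.INTER_CUBIC)
cv2.imwrite("pics/topz.png",a)
a=cv2.resize(s[185:335,225:365],None,fx=4,fy=4,interpolation=cv2.INTER_CUBIC)
cv2.imwrite("pics/sidez.png",a)
E
```

```text
(no output)
```

View pics/topz.png

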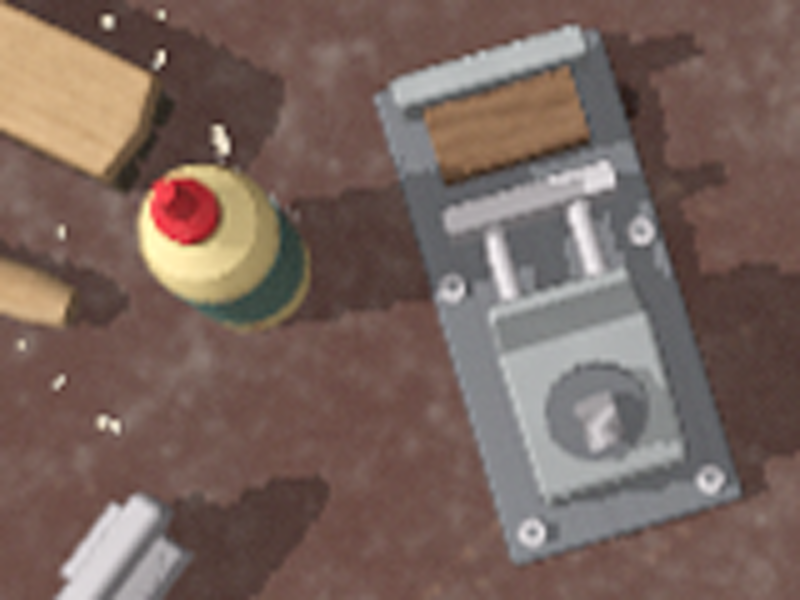

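View pics/sidez.png

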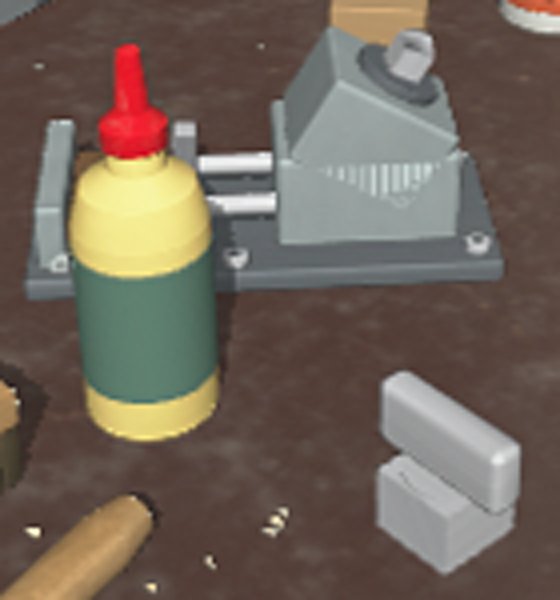

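The top zoom gives the plate corners as (375,97), (600,30), (740,493) and (515,562), and the collar centre as about (598,410). The wing's end is at (135,500). The side zoom shows the handle upright, wing on top, with its wing ends at (395,385) and (505,480).

Run:
```python
from h import *
c=imaging.calibration("top");s=imaging.calibration("side")
f=lambda u,v:(210+u/5-.4,115+v/5-.4)
C=[plane(c,f(*p),12)[:2] for p in((375,97),(600,30),(740,493),(515,562))]
for i in range(4):
    d=C[(i+1)%4]-C[i];print(C[i],np.linalg.norm(d),np.degrees(np.arctan2(d[1],d[0])))
m=np.mean(C,0);print("plate centre",m)
print("collar",plane(c,f(598,410),90))
print("collar2",two(c,f(598,410),s,(225+398/4,185+74/4)))
print("bottle",two(c,f(185,195),s,(225+127/4,185+50/4)))
t=cv2.imread("pics/top0.png")[205:250,210:265].astype(int)
g=((t.max(2)-t.min(2))<22)&(t.min(2)>95)
n,l,st,ce=cv2.connectedComponentsWithStats(g.astype(np.uint8))
k=1+st[1:,4].argmax();pts=np.argwhere(l==k)[:,::-1]+[210,205]
print(st[k],ce[k]+[210,205]);r=cv2.minAreaRect(pts.astype(np.float32));print(r)
print([plane(c,p,58)[:2].round(1) for p in cv2.boxPoints(r)])
h=lambda u,v:(225+u/4,185+v/4)
# wing top ends in the side view at z 58
print([plane(s,h(*p),58).round(1) for p in((388,385),(410,374),(519,443),(497,460))])
```

```text
[679.34762903 202.92262383] 109.19171550717354 -73.7992409159854
[709.8125357  98.0669125] 225.0886367572671 -164.25983188351333
[493.16431741  37.00592735] 106.71014769991318 106.3576117871791
[463.11136075 139.39672487] 225.37449625118484 16.371735188271792
plate centre [586.35896072 119.34804714]
collar [523.40229145 100.41644547  90.        ]
collar2 (array([523.18512269, 100.37737108,  85.82108769]), np.float64(1.3403100863689754))
bottle (array([602.3404854 , 258.17288797, 166.4084689 ]), np.float64(4.25456511537201))
[ 10   8  28  28 459] [233.1459695 227.8496732]
((233.40000915527344, 228.8000030517578), (19.200000762939453, 31.200002670288086), 36.869895935058594)
[array([445.7, 344.2]), array([499. , 304.6]), array([473.7, 271.1]), array([420.8, 310.7])]
[array([489.7, 306.4,  58. ]), array([482.5, 297.9,  58. ]), array([436.4, 330.3,  58. ]), array([443.2, 341.3,  58. ])]
```

```bash
cat >> h.py <<'E'
def tool(zdir,xaz):
    """tool rotation with z along zdir, x closest to the horizontal azimuth direction xaz (rad)"""
    z=np.array(zdir,float);z/=np.linalg.norm(z);x=np.array([np.cos(xaz),np.sin(xaz),0]);x-=z*(x@z);x/=np.linalg.norm(x)
    return R.from_matrix(np.c_[x,np.cross(z,x),z])
def delta(P,Rt):
    s=ctrl.sense();R0=rot(s["ee_rot"])
    d=R0.inv().apply(np.asarray(P)-s["eef_pos"]);rv=(R0.inv()*Rt).as_rotvec()
    print("t %.2f"%s["time_s"],"pos",s["eef_pos"].round(1),"move",d.round(1),"turn",rv.round(3),"|",np.linalg.norm(d).round(0))
E
python3 -c "
from h import *
delta([463,319,404],tool([0,0,-1],np.radians(144)))"
```

```text
t 0.15 pos [ 230.1 -471.8  404.3] move [ 556.  -608.7    1. ] turn [-0.000e+00 -1.000e-03 -2.059e+00] | 824.0
```

```bash
R='[270,-300,0,0,0,-1]'; python3 steer.py '[[270,-300,0,0,0,-1],[270,-300,0,0,0,-1],[270,-300,0,0,0,-1],[270,-300,0,0,0,-1],[270,-300,0,0,0,-1],[270,-300,0,0,0,-1],[270,-300,0,0,0,-1],[270,-300,0,0,0,-1]]' 1.0
python3 -c "
from h import *
delta([463,319,404],tool([0,0,-1],np.radians(144)))"
```

```text
time_s: 0.95
eef_pos: [340.2, -85.4, 404.8]
ee_rot: [0.0, 0.747, 0.665, 0.0]
force: [0.6, -0.2, 0.1]
grip_width: 1.0
grip_force: 0.0
t 0.95 pos [340.2 -85.4 404.8] move [415.8  75.7   0.8] turn [ 0.     0.    -1.057] | 423.0
```

```bash
python3 steer.py '[[416,76,0,0,0,-1.06],[416,76,0,0,0,-1.06],[416,76,0,0,0,-1.06],[416,76,0,0,0,-1.06],[416,76,0,0,0,-1.06],[416,76,0,0,0,-1.06],[416,76,0,0,0,-1.06],[416,76,0,0,0,-1.06]]'
python3 steer.py '[[3,0,0,0,0,0],[3,0,0,0,0,0],[3,0,0,0,0,0]]'
python3 - <<'E'
from h import *
delta([463,319,404],tool([0,0,-1],np.radians(144)))
print(imaging.calibration("wrist"));print(proj(imaging.calibration("wrist"),[463,319,58]))
cv2.imwrite("pics/w1.png",imaging.capture("wrist")[:,:,::-1])
E
```

```text
time_s: 1.75
eef_pos: [457.7, 297.4, 404.4]
ee_rot: [-0.0, 0.306, 0.952, -0.0]
force: [1.1, -0.9, 0.5]
grip_width: 0.999
grip_force: 0.0
time_s: 2.05
eef_pos: [455.1, 296.0, 404.7]
ee_rot: [-0.0, 0.309, 0.951, -0.0]
force: [0.3, -0.0, 0.8]
grip_width: 0.999
grip_force: 0.0
t 2.05 pos [455.1 296.  404.7] move [ 7.1 23.2  0.7] turn [-0.  0. -0.] | 24.0
{'fx': 292.47056940381634, 'fy': 292.47056940381634, 'cx': 317.03179540658715, 'cy': 198.46285355458411, 'position': array([389.84473853, 343.74709708, 375.15296201]), 'attitude': array([0.14114649, 0.87990398, 0.44806043, 0.07133376])}
[338.07065837 172.2930706 ]
```

View pics/w1.png

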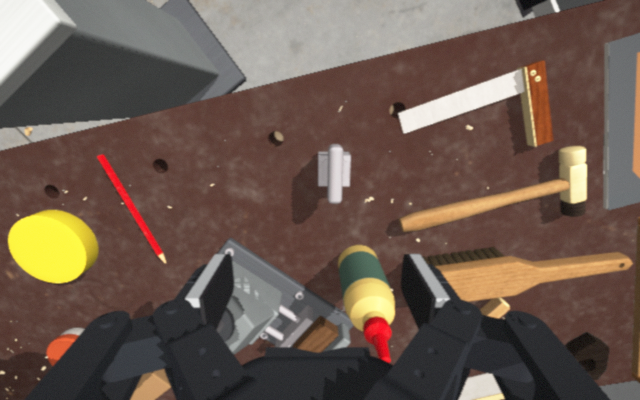

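The wrist view shows the wing from (334,145) to (335,202), with the hub behind it at about x 318–350. I'll measure it with a mask.

Run:
```python
from h import *
c=imaging.calibration("wrist")
im=cv2.imread("pics/w1.png");t=im[135:212,308:362].astype(int)
for th in (90,150,165,180,195):
    g=((t.max(2)-t.min(2))<25)&(t.min(2)>th)
    n,l,st,ce=cv2.connectedComponentsWithStats(g.astype(np.uint8));k=1+st[1:,4].argmax()
    p=(np.argwhere(l==k)[:,::-1]+[308,135]).astype(np.float32);r=cv2.minAreaRect(p)
    B=cv2.boxPoints(r);W=np.array([plane(c,q,58)[:2] for q in B])
    e=max((W[1]-W[0],W[2]-W[1]),key=np.linalg.norm)
    print(th,r,"L",np.linalg.norm(W[1]-W[0]).round(1),np.linalg.norm(W[2]-W[1]).round(1),"c",W.mean(0).round(1),"ang",np.degrees(np.arctan2(e[1],e[0])).round(1))
for v in(8,15,22,38,52,60): print(v+135,t[v].min(1))
```

```text
90 ((334.5, 173.5), (59.0, 33.0), 90.0) L 35.5 67.2 c [463.  314.2] ang -34.0
150 ((340.0, 173.5), (57.0, 20.0), 90.0) L 21.5 65.0 c [466.5 319.2] ang -34.1
165 ((340.09991455078125, 173.6040802001953), (19.240890502929688, 55.15177917480469), 1.1691392660140991) L 62.8 20.8 c [466.6 319.2] ang 143.6
180 ((340.1560363769531, 174.1013641357422), (17.580135345458984, 54.17900848388672), 1.3971810340881348) L 61.7 19.0 c [467.1 319. ] ang 143.4
195 ((340.5, 174.0), (54.0, 17.0), 90.0) L 18.4 61.6 c [467.2 319.4] ang -34.1
143 [56 58 60 54 58 57 58 60 60 60 60 57 62 61 64 65 64 63 61 60 62 64 64 65
 76 83 84 81 81 83 75 65 63 56 63 64 62 65 65 62 64 63 60 59 57 55 59 57
 56 55 54 59 57 56]
150 [ 57  58  57  60  54  58  58  60  61  60  67  71  69  72  72  77  78  79
  77  84  97 123 153 176 194 208 216 218 222 224 226 224 220 209 177 124
  86  78  74  76  73  71  67  69  65  66  61  62  65  63  61  60  62  61]
157 [ 62  61  60  55  48  46  45  47  51  72 116 147 153 153 152 153 151 154
 151 136 118 123 149 169 188 199 207 213 218 220 220 218 212 200 192 200
 215 218 219 220 220 210 170 101  63  62  60  62  60  57  62  63  58  61]
173 [ 46  45  45  47  44  44  48  46  45  67 112 145 151 149 146 148 149 148
 147 126 116 131 153 173 189 204 208 213 218 219 219 216 209 194 192 204
 210 216 217 216 208 177 121  77  66  65  66  63  60  56  56  55  60  59]
187 [ 39  39  42  41  41  38  43  42  40  42  45  52  53  49  52  54  52  52
  61  77 108 135 162 177 196 205 214 216 218 219 218 218 209 176 128  89
  86  86  88  86  82  75  61  53  56  57  59  56  57  56  57  59  61  60]
195 [ 51  51  54  49  48  52  49  46  44  42  41  42  45  44  45  47  50  49
  56  79 111 140 163 184 198 208 213 217 218 218 219 215 203 162 101  67
  62  60  59  60  59  59  58  56  57  58  59  59  59  57  57  61  62  66]
```

Run:
```python
from h import *
c=imaging.calibration("wrist")
t=cv2.imread("pics/w1.png").min(2).astype(float)
mid=[]
for v in list(range(147,152))+list(range(189,200)):
    r=t[v,320:350];m=np.where(r>150)[0];a,b=m[0],m[-1]
    l=a-(r[a]-150)/(r[a]-r[a-1]);rr=b+(r[b]-150)/(r[b]-r[b+1]);mid.append((320+(l+rr)/2,v,rr-l))
mid=np.array(mid);print(mid.round(2)[::3])
col=t[135:212,333:338].mean(1);m=np.where(col>140)[0]+135;print(m[0],m[-1])
p=np.polyfit(mid[:,1],mid[:,0],1);A=plane(c,(np.polyval(p,m[0]-.5),m[0]-.5),56);B=plane(c,(np.polyval(p,m[-1]+.5),m[-1]+.5),56)
print(A,B,np.linalg.norm(A-B),(A+B)/2,np.degrees(np.arctan2(*(B-A)[1::-1])))
P=(A+B)/2;a=np.arctan2(*(B-A)[1::-1])%np.pi
delta([P[0],P[1],330],tool([0,0,-1],a)); delta([P[0],P[1],50+155],tool([0,0,-1],a))
```

```text
[[336.19 147.     9.91]
 [336.2  150.    12.61]
 [335.44 190.    11.79]
 [335.4  193.    11.81]
 [335.3  196.    11.75]
 [335.17 199.    11.76]]
145 202
[437.33123888 334.69598238  56.        ] [491.07996751 295.58449735  56.        ] 66.47280715127786 [464.2056032  315.14023986  56.        ] -36.042361098606314
t 2.10 pos [455.1 295.8 404.9] move [ 4.1 21.  74.9] turn [ 0.  0. -0.] | 78.0
t 2.10 pos [455.1 295.8 404.9] move [  4.1  21.  199.9] turn [ 0.  0. -0.] | 201.0
```

```bash
python3 steer.py '[[4,21,40,0,0,0],[4,21,90,0,0,0],[4,21,135,0,0,0],[4,21,170,0,0,0],[4,21,190,0,0,0],[4,21,197,0,0,0],[4,21,198,0,0,0],[4,21,198,0,0,0]]' 1.0
python3 - <<'E'
from h import *
delta([464.2,315.1,207],tool([0,0,-1],np.radians(144)))
cv2.imwrite("pics/w2.png",imaging.capture("wrist")[:,:,::-1])
E
```

```text
time_s: 2.9
eef_pos: [464.8, 315.9, 208.1]
ee_rot: [0.001, 0.309, 0.951, 0.001]
force: [-0.0, 0.7, -1.3]
grip_width: 0.998
grip_force: 0.0
t 2.90 pos [464.8 315.9 208.1] move [-0. -1.  1.] turn [ 0.002  0.001 -0.   ] | 1.0
```

View pics/w2.png

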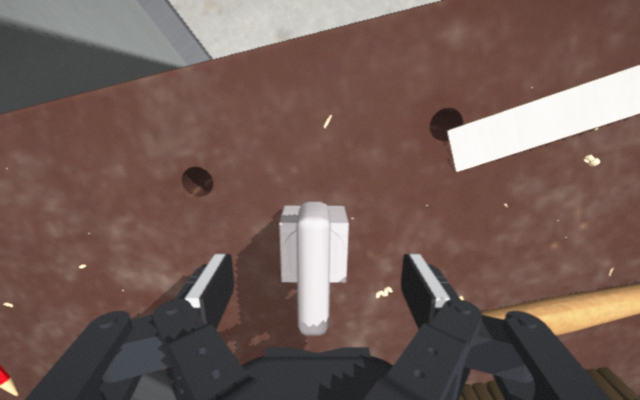

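The wing is centred between the open pads: wing columns 299–329, rows 203–333, pads at 210 and 425. Closing.

```bash
python3 -c "
from h import *
c=imaging.calibration('wrist')
A=plane(c,(314.5,207),56);B=plane(c,(313,334),56);print(A,B,np.linalg.norm(A-B),(A+B)/2,np.degrees(np.arctan2(*(B-A)[1::-1])))"
python3 steer.py '[[0,0,0,0,0,0],[0,0,0,0,0,0],[0,0,0,0,0,0],[0,0,0,0,0,0],[0,0,0,0,0,0],[0,0,0,0,0,0],[0,0,0,0,0,0],[0,0,0,0,0,0]]' 0.0 60
python3 -c "
from h import *
s=ctrl.sense();print(s['force'],s['eef_pos'],s['grip_width']*85)"
```

```text
[434.97306099 336.85954374  56.        ] [491.29723717 294.70829053  56.        ] 70.35013126778009 [463.13514908 315.78391713  56.        ] -36.81003392705602
time_s: 3.75
eef_pos: [464.3, 316.2, 206.7]
ee_rot: [-0.0, 0.309, 0.951, -0.0]
force: [-1.2, -0.5, 1.6]
grip_width: 0.174
grip_force: 63.1
[-1.2225301  -0.54066336  1.5818352 ] [464.28570488 316.16814803 206.73685278] 14.830814257670117
```

```bash
python3 steer.py '[[0,0,-20,0,0,0],[0,0,-60,0,0,0],[0,0,-100,0,0,0],[0,0,-150,0,0,0],[0,0,-180,0,0,0],[0,0,-190,0,0,0]]'
cat >> h.py <<'E'
YAW=np.radians(16.2);S=np.array([523.4,100.4,90.]);
AX=lambda:np.array([-.5*np.cos(YAW),-.5*np.sin(YAW),.75**.5])
def clamp_pose(h,off=0,th=0,S0=None):
    """TCP so that the handle underside is h above the seat; off along tool x; th = spindle angle"""
    a=AX();Rt=tool(-a,YAW+np.pi/2);Rt=Rt*R.from_rotvec([0,0,th])
    return (S if S0 is None else S0)+a*(206.7+h)+off*Rt.apply([1,0,0]),Rt
E
python3 -c "
from h import *
delta(*clamp_pose(120,-45))
s=ctrl.sense();print(s['grip_width'],s['grip_force'],s['force'],s['joints'])
t=cv2.imread('pics/top0.png');c=imaging.calibration('top')
g=t[185:212,312:345].min(2);print(g)
"
```

```text
time_s: 4.35
eef_pos: [464.3, 316.2, 399.8]
ee_rot: [0.002, 0.309, 0.951, 0.002]
force: [0.2, -0.1, -2.5]
grip_width: 0.172
grip_force: 62.8
t 4.35 pos [464.3 316.2 399.8] move [-109.9 -296.7   25.9] turn [-0.499 -0.172  0.645] | 317.0
0.17164253499625315 62.78625011444092 [ 0.20085862 -0.08770645 -2.50984641] [ 3.89377654e-01  3.96640805e-01  1.39303420e+00  6.38333231e-05
  1.34657840e+00 -5.53710874e-01]
[[160 169 173 178 180 177 176 177 175 176 176 176 176 178 179 178 177 178
  177 176 175 174 174 175 175 175 174 175 172 128  83  96  97]
 [180 181 179 177 176 177 177 176 178 176 177 178 179 179 179 179 176 168
  179 178 178 177 174 175 174 173 173 176 171 139  93  97 100]
 [178 178 178 178 175 177 175 175 176 177 176 180 176 156 160 147 137 130
  143 137 142 151 178 176 176 176 175 175 173 153 105  93  98]
 [177 177 177 178 175 176 175 177 177 177 177 177 153 106 123 110 100 105
  101  95  95 108 142 149 161 157 158 160 176 167 122  84 100]
 [177 178 177 176 176 176 175 176 175 174 155 143 125 106 121 121 124 124
  122 121 119 115  99 100 122 137 138 141 163 175 131  77  98]
 [18
[... 2310 characters left out ...]
4 166 156 154]
 [132 136 130 138 169 178 170 172 169 171 172 174 172 166 161 158 155 155
  160 162 163 154 158 170 172 173 170 166 156 154 146 138 115]
 [133 133 133 131 150 184 173 172 170 173 171 172 172 174 172 174 173 174
  174 173 173 171 174 167 157 156 152 139 122 110 106 117  97]
 [133 133 134 130 148 188 174 171 171 172 171 172 171 171 170 171 172 172
  174 173 168 158 155 148 136 114 109 109 103  92  89  91  92]
 [134 133 135 131 141 176 179 170 173 171 173 170 171 171 174 174 172 166
  158 154 146 139 115 109 112  96  91  90  93  96  97  95  95]
 [134 133 134 131 133 155 182 172 171 171 173 172 174 170 162 158 151 143
  127 111 109 118  94  89  91  94  96  94  96  98  98  99 118]]
```

```bash
python3 steer.py '[[-15,-42,4,-0.07,-0.02,0.09],[-31,-84,7,-0.14,-0.05,0.18],[-47,-127,11,-0.21,-0.07,0.27],[-63,-169,15,-0.28,-0.1,0.37],[-79,-212,18,-0.36,-0.12,0.46],[-94,-254,22,-0.43,-0.15,0.55],[-110,-297,26,-0.5,-0.17,0.645],[-110,-297,26,-0.5,-0.17,0.645]]'
python3 steer.py '[[0,0,0,0,0,0],[0,0,0,0,0,0]]'
python3 - <<'E'
from h import *
c=imaging.calibration("wrist")
delta(*clamp_pose(120,-45));print(ctrl.sense()['joints'],proj(c,S),proj(c,S+22*AX()))
cv2.imwrite("pics/w3.png",imaging.capture("wrist")[:,:,::-1])
E
```

```text
time_s: 5.15
eef_pos: [377.7, 7.0, 369.1]
ee_rot: [0.154, 0.585, 0.77, 0.205]
force: [0.2, -0.0, -2.1]
grip_width: 0.171
grip_force: 62.9
time_s: 5.35
eef_pos: [379.0, 12.0, 370.1]
ee_rot: [0.153, 0.58, 0.774, 0.205]
force: [0.7, 0.4, -0.8]
grip_width: 0.174
grip_force: 62.8
t 5.35 pos [379.   12.  370.1] move [-0.4  1.4 -2.4] turn [-0.006 -0.003  0.001] | 3.0
[-0.34767686 -0.06207632  2.05381224  0.43572966  0.76962338 -0.88952562] [320.2863025  141.34175741] [320.37320806 144.3000474 ]
```

View pics/w3.png

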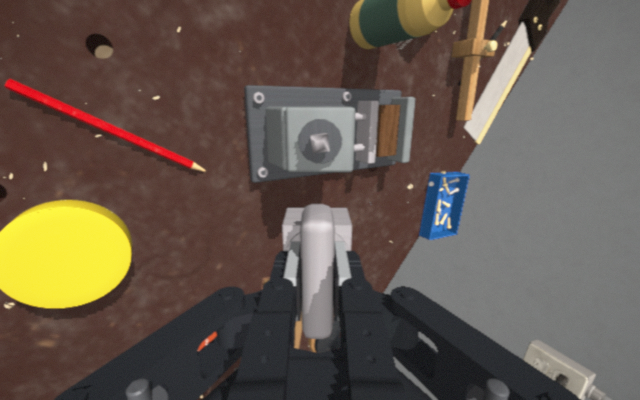

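The wrist view shows the collar at (320,142), where the projection predicted it, and the handle held squarely at (283–350, 208–250). I'll zoom in for the square's angle.

Run:
```python
from h import *
t=cv2.imread("pics/w3.png")
a=cv2.resize(t[112:172,280:360],None,fx=10,fy=10,interpolation=cv2.INTER_CUBIC)
cv2.imwrite("pics/w3z.png",a)
```

```text
(no output)
```

View pics/w3z.png

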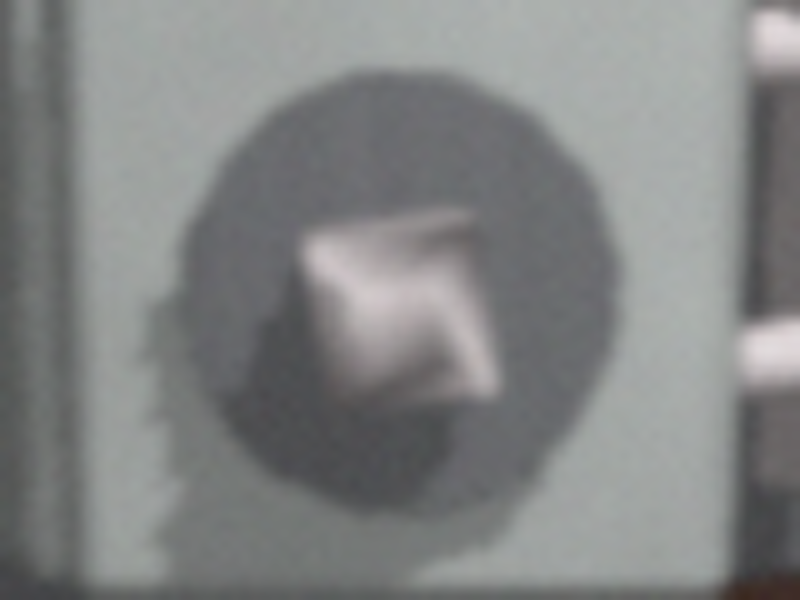

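Square corners in the zoom: (303,237), (478,207), (500,393), (338,405). The collar spans x 185–620 and y 68–512. The square is turned about 8° counter-clockwise.

Run:
```python
from h import *
c=imaging.calibration("wrist");a=AX();M=tool(-a,YAW+np.pi/2).as_matrix()
cx=np.array([np.cos(YAW)*a[2],np.sin(YAW)*a[2],.5]);cy=np.cross(a,cx)
def pl(u,v,h):
    p,d=ray(c,(280+u/10-.45,112+v/10-.45));q=S+a*h;X=p+d*((q-p)@a)/(d@a);return np.array([(X-S)@cx,(X-S)@cy])
print("collar",[pl(*p,0).round(1) for p in((185,290),(620,290),(402,68),(402,512))])
Q=np.array([pl(*p,15) for p in((303,237),(478,207),(500,393),(338,405))]);print(Q.round(1),Q.mean(0))
for i in range(4):
    d=Q[(i+1)%4]-Q[i];print(np.linalg.norm(d).round(1),((np.degrees(np.arctan2(d[1],d[0]))+45)%90-45).round(1))
# block top edges for yaw: left x=80 ,right ~738
for e in(((78,50),(92,550)),((748,50),(728,550))):
    A,B=pl(*e[0],0),pl(*e[1],0);d=B-A;print("edge",A.round(1),((np.degrees(np.arctan2(d[1],d[0]))+45)%90-45).round(1))
```

```text
collar [array([-21.9,   1.1]), array([21.4,  1.2]), array([-0.4, 22.5]), array([ -0.2, -21.2])]
[[-9.7  7.8]
 [ 6.8 10.7]
 [ 9.1 -6.8]
 [-6.4 -7.9]] [-0.05248907  0.94807015]
16.7 9.7
17.6 7.6
15.5 4.4
16.1 11.7
edge [-31.9  24.1] -0.0
edge [33.2 24.3] -0.0
```

```bash
sed -i 's/S=np.array(\[523.4,100.4,90.\])/S=np.array([523.2,101.2,90.])/' h.py; python3 -c "
from h import *
delta(*clamp_pose(35,0,-0.145));delta(*clamp_pose(120,0,-.145))"
```

```text
t 5.40 pos [379.   12.2 370.3] move [44.9  1.9 82.8] turn [-0.006 -0.004 -0.143] | 94.0
t 5.40 pos [379.   12.2 370.3] move [45.2  1.3 -2.2] turn [-0.006 -0.004 -0.143] | 45.0
```

```bash
python3 steer.py '[[20,1,0,-0.003,-0.002,-0.07],[45,2,10,-0.006,-0.004,-0.14],[45,2,40,-0.006,-0.004,-0.143],[45,2,65,-0.006,-0.004,-0.143],[45,2,80,-0.006,-0.004,-0.143],[45,2,83,-0.006,-0.004,-0.143],[45,2,83,-0.006,-0.004,-0.143],[45,2,83,-0.006,-0.004,-0.143]]'
python3 - <<'E'
from h import *
delta(*clamp_pose(35,0,-0.145))
s=ctrl.sense();print(s['force'],s['wrist_torque'])
im=imaging.capture("side");u=proj(imaging.calibration("side"),S+20*AX());print(u)
x,y=u.astype(int);a=cv2.resize(im[y-60:y+40,x-70:x+70],None,fx=5,fy=5,interpolation=cv2.INTER_CUBIC)
cv2.imwrite("pics/s4.png",a[:,:,::-1])
E
```

```text
time_s: 6.2
eef_pos: [407.4, 66.9, 300.3]
ee_rot: [0.171, 0.523, 0.812, 0.195]
force: [0.4, -0.3, -1.3]
grip_width: 0.174
grip_force: 62.8
t 6.20 pos [407.4  66.9 300.3] move [ 0.7 -0.4  0.8] turn [ 0.002  0.002 -0.001] | 1.0
[ 0.42814096 -0.29462024 -1.26888506] [-0.0861761   0.34642617  0.02430324]
[329.42548615 193.62203557]
```

View pics/s4.png

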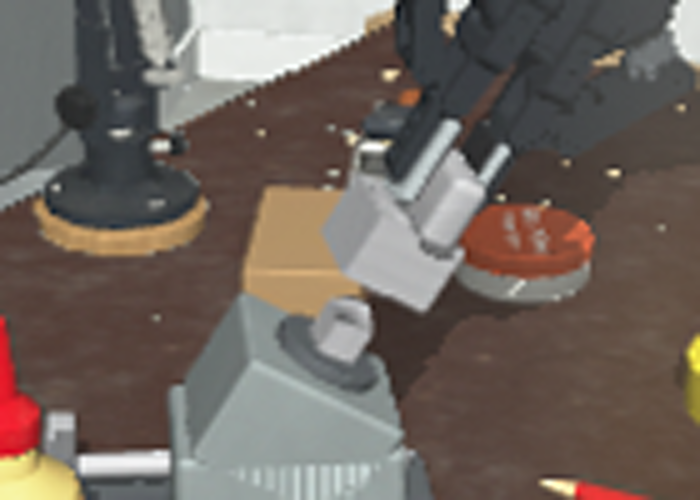

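The hub hangs just above the spindle, with its lower near edge running from about (340,262) to (430,308) in the crop. I'll compare that with the projected corners.

Run:
```python
from h import *
c=imaging.calibration("side");s=ctrl.sense();Rt=rot(s["ee_rot"])
z=lambda P:((proj(c,P)-[329-70,193-60])*5).round(0)
H=lambda x,y,h:s["eef_pos"]+Rt.apply([x,y,206.7-h])
for h in(0,28): print(h,[z(H(x,y,h)) for x,y in((19,19),(19,-19),(-19,-19),(-19,19))])
print("wing",[z(H(x,y,58)) for x,y in((33,8),(33,-8),(-33,-8),(-33,8))])
print("seat",z(S),"tip",z(S+22*AX()))
```

```text
0 [array([342., 273.]), array([424., 310.]), array([398., 262.]), array([319., 226.])]
28 [array([381., 213.]), array([463., 251.]), array([436., 205.]), array([357., 168.])]
wing [array([459., 175.]), array([494., 192.]), array([444., 117.]), array([411., 100.])]
seat [326. 344.] tip [355. 299.]
```

Handle agrees with the prediction to about 1 px. Inserting gently.

```bash
python3 steer.py '[[0,0,4,0,0,0],[0,0,8,0,0,0],[0,0,12,0,0,0],[0,0,15,0,0,0],[0,0,17,0,0,0],[0,0,19,0,0,0]]'
cat > st.py <<'E'
from h import *
s=ctrl.sense();Rt=rot(s["ee_rot"]);a=AX();d=s["eef_pos"]-Rt.as_matrix()[:,2]*-206.7-S
print("h %.1f"%(d@a),"lat(tool)",Rt.inv().apply(d).round(1),"F tool",Rt.inv().apply(s["force"]).round(1),"T",Rt.inv().apply(s["wrist_torque"]).round(2),s["grip_width"].round(3),"j",s["joints"].round(2))
E
python3 st.py
```

```text
time_s: 6.85
eef_pos: [416.5, 69.4, 283.1]
ee_rot: [0.17, 0.523, 0.812, 0.195]
force: [-7.9, 4.2, 7.7]
grip_width: 0.174
grip_force: 64.3Traceback (most recent call last):
  File "st.py", line 3, in <module>
    print("h %.1f"%(d@a),"lat(tool)",Rt.inv().apply(d).round(1),"F tool",Rt.inv().apply(s["force"]).round(1),"T",Rt.inv().apply(s["wrist_torque"]).round(2),s["grip_width"].round(3),"j",s["joints"].round(2))
                                                                                                                                                            ^^^^^^^^^^^^^^^^^^^^^
AttributeError: 'float' object has no attribute 'round'
```

```bash
sed -i 's/s\["grip_width"\].round(3)/round(s["grip_width"],3)/' st.py; python3 st.py
```

```text
h 16.3 lat(tool) [ -1.    0.1 -16.3] F tool [ 6.4 -0.8 -9.9] T [0.41 1.56 0.02] 0.174 j [-0.16  0.18  2.07  0.5   0.46 -0.98]
```

```bash
python3 steer.py '[[1,0,0,0,0,0],[2,0,1,0,0,0],[2,0,3,0,0,0],[2,0,4,0,0,0]]' >/dev/null; python3 st.py
```

```text
h 12.0 lat(tool) [  0.4   0.1 -12. ] F tool [ 1.7 -1.7  0.1] T [ 0.47  0.45 -0.05] 0.174 j [-0.15  0.19  2.07  0.5   0.45 -0.98]
```

Going well; continue down.

```bash
python3 steer.py '[[0.3,0,2,0,0,0],[0.3,0,4,0,0,0],[0.3,0,6,0,0,0],[0.3,0,8,0,0,0]]' >/dev/null; python3 st.py;  python3 steer.py '[[0,0,1,0,0,0],[0,0,2,0,0,0],[0,0,3,0,0,0]]' >/dev/null; python3 st.py
```

```text
h 4.0 lat(tool) [ 0.6  0.1 -4. ] F tool [-0.4 -2.1  0.1] T [0.82 0.15 0.04] 0.173 j [-0.15  0.21  2.07  0.52  0.43 -0.99]
h 1.2 lat(tool) [ 0.6  0.1 -1.2] F tool [ 0.6 -4.  -0. ] T [ 0.96 -0.02 -0.02] 0.177 j [-0.14  0.22  2.06  0.52  0.42 -1.  ]
```

```bash
python3 steer.py '[[0,-0.3,1,0,0,0],[0,-0.3,2,0,0,0],[0,-0.3,2,0,0,0]]' >/dev/null; python3 st.py;  python3 steer.py '[[0,0,1,0,0,0],[0,0,1,0,0,0]]' >/dev/null; python3 st.py
```

```text
h 0.5 lat(tool) [ 0.6  0.3 -0.5] F tool [  1.  -10.2 -34. ] T [2.3  0.17 0.07] 0.176 j [-0.14  0.22  2.06  0.53  0.42 -1.  ]
h 0.4 lat(tool) [ 0.6  0.4 -0.4] F tool [  0.5 -16.3 -56.9] T [3.32 0.21 0.1 ] 0.174 j [-0.14  0.22  2.06  0.53  0.42 -1.01]
```

Seated (stiff contact at h≈0.4). Easing off the axial load, then turning clockwise.

```bash
python3 steer.py '[[0,-0.3,-1.4,0,0,0],[0,-0.3,-1.4,0,0,0]]' - 90 >/dev/null; python3 st.py;  python3 steer.py '[[0,0,0,0,0,0.08],[0,0,0,0,0,0.17],[0,0,0,0,0,0.26],[0,0,0,0,0,0.35],[0,0,0,0,0,0.44],[0,0,0,0,0,0.53],[0,0,0,0,0,0.6],[0,0,0,0,0,0.6]]' >/dev/null; python3 st.py
```

```text
h 0.7 lat(tool) [ 0.6  0.2 -0.7] F tool [  1.6  -8.1 -25.2] T [1.69 0.25 0.03] 0.17 j [-0.14  0.22  2.06  0.53  0.42 -1.01]
h 0.7 lat(tool) [ 0.3  0.9 -0.7] F tool [ -4.9  -2.9 -20. ] T [ 0.92 -0.95  0.1 ] 0.167 j [-0.14  0.22  2.06  0.53  0.42 -0.4 ]
```

```bash
python3 steer.py '[[0,-0.3,0,0,0,0.08],[0,-0.3,0,0,0,0.16],[0,-0.3,0,0,0,0.24],[0,-0.3,0,0,0,0.32],[0,-0.3,0,0,0,0.4],[0,-0.3,0,0,0,0.44],[0,-0.3,0,0,0,0.46],[0,-0.3,0,0,0,0.46]]' >/dev/null; python3 st.py
python3 steer.py '[[0,0,0,0,0,0.03],[0,0,0,0,0,0.06],[0,0,0,0,0,0.06]]' >/dev/null; python3 st.py
python3 steer.py '[[0,0,0,0,0,0.03],[0,0,0,0,0,0.06],[0,0,0,0,0,0.06]]' >/dev/null; python3 st.py
```

```text
h 0.7 lat(tool) [ 0.5  1.5 -0.7] F tool [ -7.8   3.8 -17.2] T [-0.28 -1.66  0.07] 0.17 j [-0.14  0.22  2.06  0.53  0.42  0.05]
h 0.7 lat(tool) [ 0.5  1.5 -0.7] F tool [ -7.8   3.1 -17.4] T [-0.33 -1.61 -0.04] 0.167 j [-0.15  0.22  2.06  0.53  0.42  0.12]
h 0.7 lat(tool) [ 0.9  1.2 -0.7] F tool [ -4.3   3.  -16.9] T [-0.19 -1.13  0.03] 0.169 j [-0.14  0.22  2.06  0.53  0.42  0.18]
```

```bash
for i in 1 ; do python3 steer.py '[[0,0,0,0,0,0.02],[0,0,0,0,0,0.05],[0,0,0,0,0,0.05]]' >/dev/null; python3 st.py; done
python3 steer.py '[[0,0,0,0,0,0.02],[0,0,0,0,0,0.05],[0,0,0,0,0,0.05]]' >/dev/null; python3 st.py
python3 -c "
from h import *
cv2.imwrite('pics/t5.png',cv2.resize(imaging.capture('top')[115:235,250:410],None,fx=5,fy=5,interpolation=cv2.INTER_CUBIC)[:,:,::-1])"
```

```text
h 0.7 lat(tool) [ 1.2  1.  -0.7] F tool [ -2.7   1.9 -15.2] T [-0.09 -0.75  0.03] 0.169 j [-0.14  0.22  2.06  0.53  0.42  0.23]
h 0.7 lat(tool) [ 1.3  0.9 -0.7] F tool [ -1.5   0.8 -15.7] T [ 0.02 -0.56  0.01] 0.17 j [-0.14  0.22  2.06  0.53  0.42  0.28]
```

```bash
python3 steer.py '[[0,0,0,0,0,0.02],[0,0,0,0,0,0.04],[0,0,0,0,0,0.04]]' >/dev/null; python3 st.py
python3 steer.py '[[0,0,0,0,0,0.02],[0,0,0,0,0,0.04],[0,0,0,0,0,0.04]]' >/dev/null; python3 st.py
```

```text
h 0.7 lat(tool) [ 1.4  0.9 -0.7] F tool [ -0.8   1.1 -14. ] T [-0.13 -0.6  -0.18] 0.162 j [-0.14  0.22  2.06  0.53  0.42  0.31]
h 0.7 lat(tool) [ 1.5  1.  -0.7] F tool [ -2.3   1.9 -14.4] T [-0.21 -0.63 -0.42] 0.166 j [-0.14  0.22  2.06  0.53  0.42  0.35]
```

View pics/t5.png

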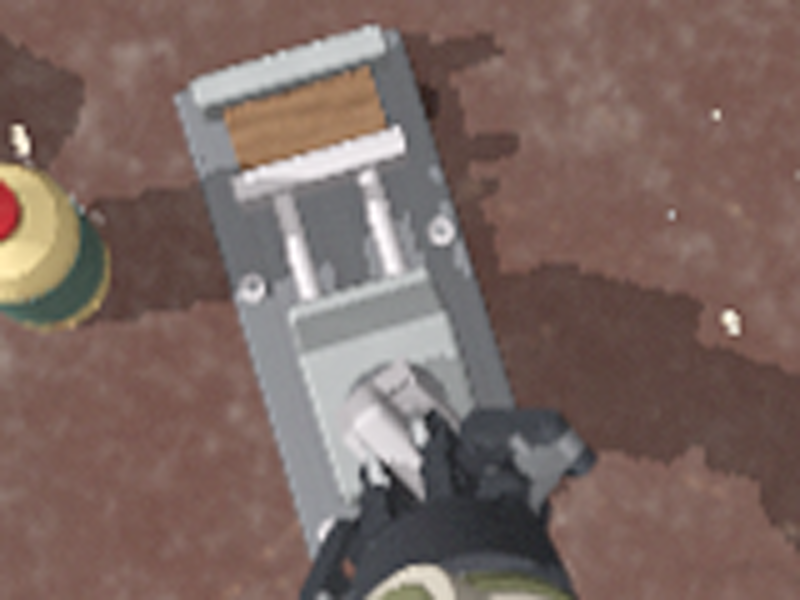

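The jaw now touches the offcut at (320,160) in the crop, and the torque is building against the stop. A little more, then unload the twist.

```bash
python3 steer.py '[[0,0,0,0,0,0.03],[0,0,0,0,0,0.06],[0,0,0,0,0,0.06]]' >/dev/null; python3 st.py
python3 steer.py '[[0,0,0,0,0,0.03],[0,0,0,0,0,0.05],[0,0,0,0,0,0.05]]' >/dev/null; python3 st.py
python3 steer.py '[[0,0,0.3,0,0,-0.05],[0,0,0.3,0,0,-0.09],[0,0,0.3,0,0,-0.09]]' >/dev/null; python3 st.py
```

```text
h 0.8 lat(tool) [ 1.5  1.  -0.7] F tool [ -0.9   2.8 -14.3] T [-0.37 -0.59 -0.88] 0.166 j [-0.14  0.22  2.06  0.53  0.42  0.41]
h 0.7 lat(tool) [ 1.5  1.  -0.7] F tool [ -1.7   3.6 -14. ] T [-0.5  -0.66 -1.26] 0.164 j [-0.14  0.22  2.06  0.53  0.42  0.46]
h 0.7 lat(tool) [ 1.5  1.  -0.7] F tool [ -2.5   1.5 -20.8] T [-0.15 -0.98 -0.12] 0.172 j [-0.14  0.22  2.06  0.53  0.42  0.37]
```

```bash
python3 steer.py '[[0,0,0,0,0,0],[0,0,0,0,0,0],[0,0,0,0,0,0],[0,0,0,0,0,0],[0,0,0,0,0,0]]' 0.6; python3 st.py
python3 steer.py '[[0,0,-10,0,0,0],[0,0,-30,0,0,0],[0,0,-60,0,0,0],[0,0,-90,0,0,0],[0,0,-120,0,0,0],[0,0,-120,0,0,0],[0,0,-120,0,0,0]]'
python3 - <<'E'
from h import *
cv2.imwrite("pics/w6.png",imaging.capture("wrist")[:,:,::-1])
t=cv2.resize(imaging.capture('top')[125:215,270:370],None,fx=4,fy=4,interpolation=cv2.INTER_CUBIC)
s=cv2.resize(imaging.capture('side')[150:250,220:360],None,fx=4,fy=4,interpolation=cv2.INTER_CUBIC)
w=cv2.resize(cv2.imread("pics/w6.png")[:,:,::-1],None,fx=.625,fy=.625)
o=np.zeros((600,800,3),np.uint8);o[:360,:400]=t;o[:250,400:800]=w;o[250:600,400:800]=s[:350,80:480];cv2.imwrite("pics/m6.png",o[:,:,::-1])
E
```

```text
time_s: 13.5
eef_pos: [423.2, 73.4, 267.9]
ee_rot: [0.008, 0.92, 0.293, 0.259]
force: [-0.3, -0.7, -0.3]
grip_width: 0.601
grip_force: 0.0
h -0.7 lat(tool) [-0.4 -0.9  0.7] F tool [-0.8  0.3  0. ] T [ 0.11 -0.2  -0.01] 0.601 j [-0.14  0.22  2.07  0.53  0.42  0.37]
time_s: 14.2
eef_pos: [365.0, 56.8, 372.2]
ee_rot: [0.008, 0.92, 0.292, 0.26]
force: [-0.9, 0.0, -0.6]
grip_width: 0.601
grip_force: 0.0
```

View pics/m6.png

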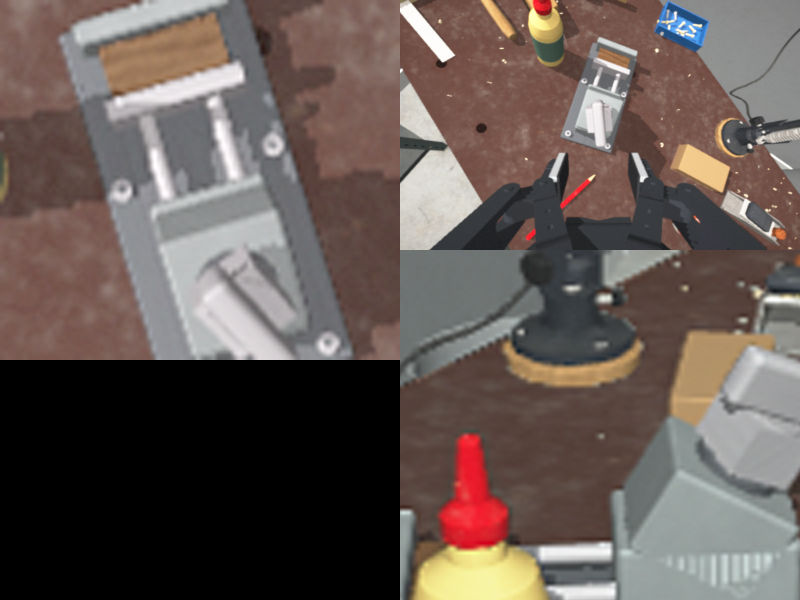

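The composite shows the handle resting on the collar, the jaw against the offcut, the bottle upright and the gripper clear.

```bash
python3 -c "
from rig import ctrl, imaging, workorder
print(workorder.finish_job())"
```

```text
the job is handed in; nothing more can be done
None
```

The handle is seated on the spindle and turned clockwise to its stop, the jaw is against the offcut, the gripper is clear and the glue bottle is still standing; handed in after about 14 s of robot time, verdict not shown.

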